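# Walk the dosing unit home in its dock and latch it

## Robot

A 6-joint arm with a two-finger parallel gripper is mounted at the origin on the work surface. World frame = base frame: x ahead of the robot, y to its left, z up, the work surface at z = 0. Lengths are in mm, angles in degrees, forces in N, time in s.
With the tool pointing down it reaches from about 325 to 900 mm from the base axis. Payload 6.1 kg.
Tool frame: the origin (TCP) lies midway between the tips of the shut fingers; the grasp point (between the pads) lies 19 mm behind it (r.tcp_to_grasp is the distance from the TCP to the grasp point, in mm); z points along the fingers, y is the line along which they close (so a half turn about z gives the same grasp; the last joint's range is limited). The gripper opens to 85 mm and grips with 20 to 120 N. Pads are 22 mm wide; open, the fingers measure 114 mm over their backs; the gripper's body (76 mm by 85 mm) begins 54 mm behind the grasp point. The pads swing forward as they close: fully open they stand 13 mm farther back than shut.
Start: joints at [-70.308, 12.628, 87.462, -0, 79.91, -7.225], TCP at [282.934, -557.282, 208.1] pointing down, gripper open.
Joint ranges: [-170.65, 170.65], [-52.31, 119.04], [5.05, 147.46], [-71.25, 251.25], [11.57, 151.72], [-153.62, 153.62]. Speed limits (degrees/s): [147.25, 147.25, 172.46, 180, 180, 180].

## Interface

Orientations are given as a 3x3 rotation matrix whose columns are the frame's x, y, z axes.
In Python, from bench import r gives the robot as it stands.
- The arm moves only by the shell command python3 drive.py [FORCE], which reads ROWS from standard input. ROWS is a JSON list of rows, 1 to 20 of them, each an object with the fields dx, dy, dz (the shift in shares of 800 mm (1.0 is 800 mm)), yaw (a turn about the tool's z in shares of 360 degrees (1.0 is 360 degrees)), jaw (the finger opening in mm); a field left out counts as zero (the opening has to be given); each row is the pose to reach, as a shift and turn from the pose commanded when the command began, along the tool's axes at that moment; what a row does not reach only later rows make up. A row lasts 1/12 s, in which the tool goes at most 41.7 mm and 7.16 degrees, less where a joint would pass 70% of its speed; a pose out of reach is approached as far as the arm can. The fingers move at their own pace and stop on an object; FORCE is the grip in N (left out, the last holds). Time passes only in rows, so rows that do not move let the fingers close. It prints the time, the measured TCP pose, the force, the opening and the grip force at its end. Shift and turn numbers lie between -1 and 1, and a call with a number outside is refused. Input that does not fit is refused with a message, and nothing moves.
- r.read_state(): the state, without advancing time (a new reading comes with each control period).
- r.snapshot(name): name is "side" or "top" or "wrist"; returns a dict with "pixels" (420x560x3 uint8, blue, green, red), "z_map" (420x560 float32, mm along the optical axis (not along the pixel's ray), 0 where there is no reading), "K" (3x3 intrinsics, pixels), "world_to_cam" (4x4, takes a point from world to camera coordinates). Camera axes: x right, y up, looking along -z (the intrinsics and any distortion apply to the point x, -y, -z); pixel columns grow to the right and rows downward; lengths in mm; the calibration is good to about 2 mm. A picture is of the moment at which its call begins.
- r.close_job(): hands the job in; it is judged then, once.
The state is a dict: "t": time; "joint_pos": joint angles; "qvel": joint speeds; "joint_torque": joint torques, N m; "ee_pos": TCP position; "tool_rot": TCP orientation; "ft_force": force on the tool from outside, world axes, zero at the start; "ft_torque": the same for the moment, N m; "width": finger opening in mm; "finger_force": force on a finger pad.
Only numpy, scipy, OpenCV 4.12 (cv2) and the standard library are available. Lean on these libraries where they do the work, as an engineer would, in place of code of your own. Each camera call takes 0.05 s, during which the arm holds its last target. There are 200 camera calls.

## Task

Walk the heavy detergent dosing unit forward into its dock, gently and without touching the hose tails in the middle of its rear (push on the two ends of its steel back plate, turn and turn about), until it stands square and fully home with the rubber bar of the end stop pressed in. Then swing the latch fully closed behind it, and leave the other things on the table where they are.

Things in the scene. Friction and masses are not known exactly. Their poses are not given: they have to be found in the camera images.
- unit: White flat-bottomed box, the dosing unit: 110 (x) x 170 (y) x 70 mm (z), 1.0 to 1.5 kg, too wide to grasp. Origin: centre of its underside; x points forward (away from the robot), y left, z up. Slides on the table under about 3 to 11 N and stays where it is pushed. Pushed at one rear corner it turns about 0.006 rad per mm, towards the other side. Never push it with more than 40 N.
- push_left (a point): Push point near the left end of the flat steel back plate (166 mm wide, from 7 to 63 mm high) that covers the unit's rear; its face is at the unit's x = -57 mm. This point: the unit's y = +65 mm, 33 mm above the table.
- push_right (a point): Push point near the right end of the back plate, the same, at the unit's y = -65 mm.
- tails (a point): Outer end of the two fragile hose tails that stick out of the middle of the unit's rear face as far as the unit's x = -83 mm, within y = +-17 mm, from 25 to 51 mm high. Do not touch them.
- dock: Aluminium docking bay fixed to the table, open towards the robot. Origin on the table on the bay's centre line; x points into the bay, y left, z up. Smooth straight cheeks 45 mm high, inner faces at y = +-94 mm, from x = 62 to 170 mm; their noses flare out to y = +-108 mm at x = 24 mm. No floor: the unit slides on the table.
- end_stop (a point): Fixed mark (not the bar) at the dock's x = 118 mm. The end stop's rubber bar (140 mm wide, 11 to 41 mm high) moves 6 mm on springs, 1 N at first touch, 2.5 N fully in, then a hard end. The stop is set anew each time, unmeasured: the bar's near face lies 0 to 12 mm beyond this mark. Home must be felt: with the bar fully in, the unit's origin is at the dock's x = 69 to 81 mm.
- latch_axis (a point): On the latch's upright hinge axis, at the dock's x = 0, y = 120 mm, 34 mm above the table.
- latch (a joint): Angle (rad) of the latch, a steel arm 12 mm wide, 76 mm long, 22 to 34 mm high. At 0 it points 120 degrees counter-clockwise (from above) of the dock's +x, back and outward; it grows counter-clockwise; at 2.618, its end, it is closed: points to the dock's -y behind the unit's left rear, far edge at the dock's x = 6 mm. Friction 0.12 N m; stays where left.
- latch_pin (a point): On the latch's upright round black pin, diameter 16 mm, 66 mm from the axis, reaching from 33 to 77 mm above the table; this point is on its axis 57 mm above the table.
- cup: White open measuring cup, 64 mm wide, 70 mm high, beside the dock on the right; origin under its centre. Leave alone.
- jar: Glass jar, 60 mm wide, 85 mm high, beside the dock on the left; origin under its centre. Leave alone.
- detergent: White bottle, 84 mm wide, 210 mm high, on the right of the table; origin under its centre. Leave alone.
- brush: Brush lying on the left of the table; origin at the middle of its underside. Leave alone.
- pegbox: Open wooden box, 140 x 200 x 70 mm, on the near right of the table; origin under its centre. Leave alone.
- soap: Paper-wrapped pack, 60 x 90 x 35 mm, on the left of the table; origin under its centre. Leave alone.
- spray: Grey bottle, 60 mm wide, 170 mm high, on the far right of the table; origin under its centre. Leave alone.

How it is judged:
By the outcome, as a careful person would: the job done as asked, in the order asked, and still so for the second after the job is handed in, with the robot touching nothing.
It also fails if it takes over 72 s, if anything falls off the work surface, if the arm or the gripper's body presses on something with over 40 N, if the wrist force passes 120 N, or if a joint passes its speed limit or range.

## Working session

There is one attempt and no reset: what is moved stays moved. The work goes in short steps, Python scripts to look and compute and a shell command to move; the robot and the scene stay as the last step left them, time stands still between calls to the robot, and variables do not carry over. Pictures are saved under pics/ and viewed, at most 10 in all, crops included, and the job is handed in when it is done.

```bash
ls; mkdir -p pics; python3 - <<'E'
from bench import r
import cv2,numpy as np
for n in("top","side"):
    s=r.snapshot(n); cv2.imwrite(f"pics/{n}0.png",s["pixels"]); np.savez(f"{n}0.npz",**s); print(n,s["K"],s["world_to_cam"].round(3).tolist(),s.keys())
st=r.read_state();print(st["t"],st["tool_rot"],st["ee_pos"],st["ft_force"])
E
```

```text
bench.py
drive.py
pics
top [[401.34794804   0.         280.09525376]
 [  0.         401.34794804 206.8230723 ]
 [  0.           0.           1.        ]] [[0.022, -1.0, -0.001, -21.505], [0.996, 0.022, 0.083, -537.071], [-0.083, -0.003, 0.997, -1122.791], [0.0, 0.0, 0.0, 1.0]] dict_keys(['pixels', 'z_map', 'K', 'world_to_cam'])
side [[419.6765799    0.         282.6792707 ]
 [  0.         419.6765799  207.93310236]
 [  0.           0.           1.        ]] [[-0.816, -0.579, 0.007, 441.457], [0.352, -0.487, 0.799, -249.894], [-0.459, 0.655, 0.601, -845.506], [0.0, 0.0, 0.0, 1.0]] dict_keys(['pixels', 'z_map', 'K', 'world_to_cam'])
0.1 [[ 8.91667126e-01  4.52691311e-01 -5.59448901e-04]
 [ 4.52691583e-01 -8.91665593e-01  1.67387310e-03]
 [ 2.58906472e-04 -1.74579542e-03 -9.99998443e-01]] [ 282.7578971  -556.73757477  207.10056515] [-0.36502081 -0.06309652  1.14872193]
```

View pics/top0.png

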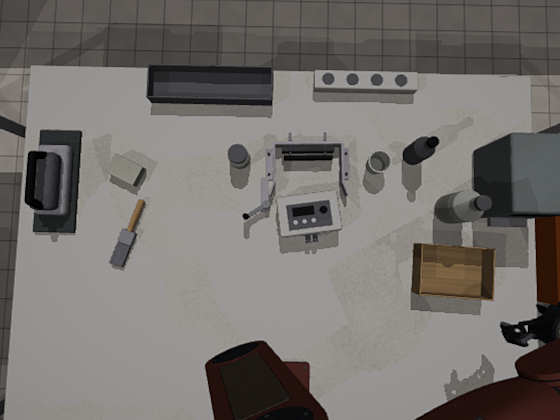

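View pics/side0.png

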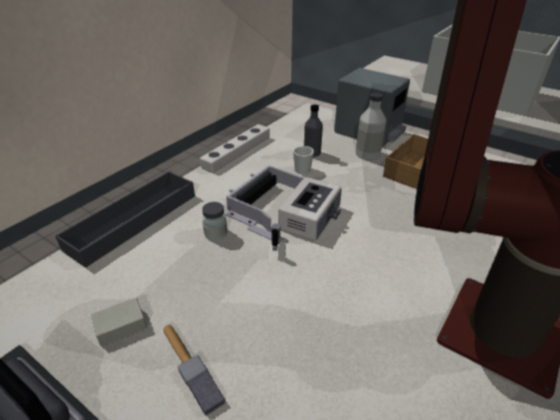

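The top view shows the unit at about (310,213), turned slightly counter-clockwise, with its tails at (312,238). The dock is at (307,165), its cheeks at columns 270 and 346, and the latch pin at (247,216). The side view agrees: jar (214,222), pin (276,237). Next I measure from the depth map.

```bash
cat > h.py <<'E'
import numpy as np,cv2
def cloud(s):
    z=s["z_map"];K=s["K"];v,u=np.mgrid[:420,:560]
    c=np.stack([(u-K[0,2])/K[0,0]*z,-(v-K[1,2])/K[1,1]*z,-z],-1)
    T=np.linalg.inv(s["world_to_cam"]);w=c@T[:3,:3].T+T[:3,3]; w[z==0]=np.nan; return w
def ray(s,u,v,h):
    K=s["K"];T=np.linalg.inv(s["world_to_cam"])
    d=T[:3,:3]@np.array([(u-K[0,2])/K[0,0],-(v-K[1,2])/K[1,1],-1]);o=T[:3,3]
    return o+d*(h-o[2])/d[2]
def top_rect(w,lo,hi,box,kern=3):
    m=((w[...,2]>lo)&(w[...,2]<hi)).astype(np.uint8)
    x0,x1,y0,y1=box; M=np.zeros_like(m);M[y0:y1,x0:x1]=m[y0:y1,x0:x1]
    M=cv2.morphologyEx(M,cv2.MORPH_OPEN,np.ones((kern,kern)))
    return M
E
python3 - <<'E'
import numpy as np,cv2
from h import *
s=dict(np.load("top0.npz"));w=cloud(s)
print("table",np.nanmedian(w[300:330,200:330,2]))
M=top_rect(w,60,85,(270,350,185,245))
p=w[M>0][:,:2].astype(np.float32);R=cv2.minAreaRect(p);print("unit",len(p),R,np.median(w[M>0][:,2]))
np.set_printoptions(linewidth=250)
# cheeks
for lab,b in(("L",(255,290,140,205)),("R",(330,360,140,205))):
    M=top_rect(w,33,56,b,1);pp=w[M>0];print(lab,len(pp))
    for r_ in range(140,205,5):
        c=np.where(M[r_])[0]
        if len(c):print(r_,c.min(),c.max(),w[r_,c.min()].round(),w[r_,c.max()].round())
print(w[205:225:2,240:275:3,2].round())
im=cv2.resize(s["pixels"][130:250,225:365],None,fx=5,fy=5,interpolation=cv2.INTER_CUBIC);cv2.imwrite("pics/crop1.png",im)
E
```

```text
table -0.33680200488265655
unit 2488 ((518.3031005859375, -89.29724884033203), (111.92327117919922, 169.89566040039062), 8.634686470031738) 70.03379294865113
L 287
145 273 274 [710.  14.  47.] [711.  12.  44.]
150 273 289 [697.  14.  42.] [698. -31.  41.]
155 273 289 [682.  14.  46.] [685. -32.  35.]
160 273 275 [668.  13.  45.] [668.   8.  43.]
165 273 275 [653.  13.  46.] [654.   7.  45.]
170 273 275 [639.  13.  45.] [639.   7.  45.]
175 274 275 [625.  10.  43.] [625.   7.  48.]
180 274 275 [611.   9.  44.] [611.   6.  47.]
185 272 274 [596.  14.  48.] [598.   9.  36.]
190 270 272 [583.  20.  40.] [583.  14.  43.]
200 265 267 [555.  34.  34.] [555.  28.  37.]
R 222
145 341 343 [ 716. -179.   40.] [ 715. -184.   44.]
150 330 343 [ 701. -148.   39.] [ 700. -184.   47.]
155 330 343 [ 686. -148.   42.] [ 686. -184.   48.]
160 341 343 [ 673. -179.   39.] [ 671. -184.   48.]
165 342 343 [ 658. -182.   41.] [ 658. -185.   43.]
170 342 343 [ 644. -182.   43.] [ 644. -184.   45.]
175 342 344 [ 629. -182.   47.] [ 630. -188.   42.]
180 342 344 [ 615. -182.   46.] [ 615. -188.   44.]
185 344 346 [ 601. -188.   44.] [ 602. -194.   41.]
190 345 348 [ 588. -192.   37.] [ 587. -199.   45.]
[[-2.  0. -2. -0. -2.  1. -0. 33. 33. 33. 19. -4.]
 [ 1. -1. -3.  3. -1.  1. 32. 34. 36. 38. -3. -1.]
 [-0.  3. -0. -0.  2. 32. 34. 32.  3.  2. -4.  1.]
 [-1. -4.  0. -4. 34. 33. 35.  0.  4.  2.  0. -2.]
 [ 0. -2. 77. 34. 37. 31. -2. -2.  1. -0. -2. -1.]
 [-8. 78. 77. 33. 35. -3.  0.  0. -4.  0. -2.  1.]
 [-5. 77. 75. 28. -2. -3. -1. -2.  1. -0. -1.  5.]
 [ 1.  1. 31.  3. -1.  1. -2. -3. -3.  2. -1.  3.]
 [ 0. -1. -5. -2.  0. -1. -2.  1. -5.  3.  1.  4.]
 [-1.  0. -1. -2. -4. -3. -3. -1. -4. -1. -1. -2.]]
```

View pics/crop1.png

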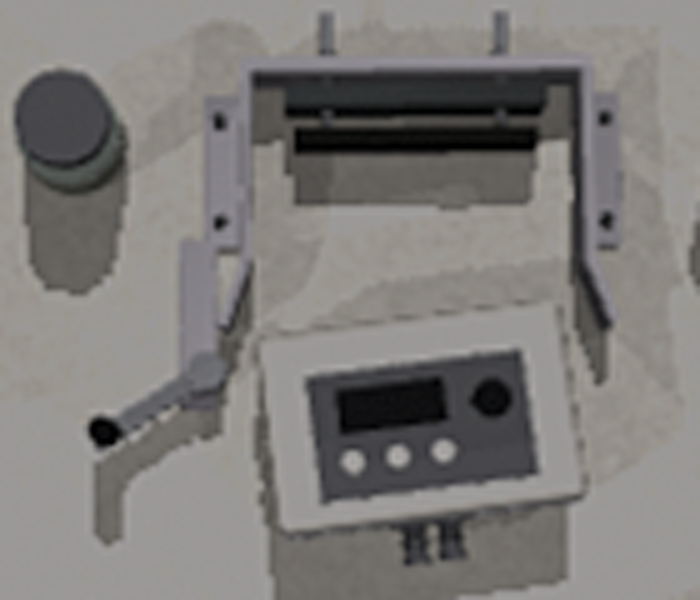

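```bash
python3 - <<'E'
import numpy as np,cv2
from h import *
s=dict(np.load("top0.npz"));w=cloud(s)
f=lambda x,y,h:ray(s,225+(x-2)/5,130+(y-2)/5,h)[:2].round(1)
for n,x,y,h in[("Lin far",250,75,45),("Lin near",247,255,45),("Rin far",583,75,45),("Rin near",577,252,45),("nose L",222,325,45),("nose R",609,325,45),("hinge top",207,370,38),("hinge34",207,370,34),("pin top",103,430,77),("bar L near",297,150,41),("bar R near",535,147,41),("wall L",245,60,45),("wall R",590,60,45),("base L near",228,248,3),("tails end L",412,562,40),("tails end R",455,558,40)]: print(n,f(x,y,h))
M=top_rect(w,69,85,(238,252,208,222),1);print("pin cloud",np.median(w[M>0],axis=0),M.sum())
# rows medians of cheek inner edges from height
for nm,rng in(("L",range(140,184)),("R",range(140,182))):
    P=[]
    for v in rng:
        c=[u for u in(range(264,282) if nm=="L" else range(336,352)) if 37<w[v,u,2]<50]
        if c: P.append(ray(s,(max(c)+.5) if nm=="L" else min(c)-.5,v,45)[:2])
    P=np.array(P);k=np.polyfit(P[:,0],P[:,1],1);print(nm,k[0]*57.3,np.polyval(k,640),np.median(P[:,1]))
E
```

```text
Lin far [712.    9.9]
Lin near [609.1   9.1]
Rin far [ 716.2 -178.7]
Rin near [ 614.9 -176.3]
nose L [569.2  22.2]
nose R [ 574.  -194.7]
hinge top [544.3  30.3]
hinge34 [544.7  30.4]
pin top [506.9  84.3]
bar L near [670.4 -17.7]
bar R near [ 675.1 -152.5]
wall L [720.6  12.9]
wall R [ 724.9 -182.6]
base L near [619.2  21.1]
tails end L [439.2 -86.8]
tails end R [ 442.  -110.7]
pin cloud [508.49546255  84.86692354  76.57167209] 27
L -2.1065735289397693 5.989682235463594 6.026313870870281
R 4.882335393897169 -180.6366513918117 -179.96206518333088
```

Units first: shifts go in shares of 800 mm and turns go in shares of 360 degrees. So -410 mm / 800 = -0.5125, 345 mm / 800 = 0.4313, 26 degrees / 360 = 0.0722.

```bash
echo '[{"dx": 0.4313, "dy": -0.5125, "yaw": 0.0722, "jaw": 0}, {"dx": 0.4313, "dy": -0.5125, "yaw": 0.0722, "jaw": 0}, {"dx": 0.4313, "dy": -0.5125, "yaw": 0.0722, "jaw": 0}, {"dx": 0.4313, "dy": -0.5125, "yaw": 0.0722, "jaw": 0}, {"dx": 0.4313, "dy": -0.5125, "yaw": 0.0722, "jaw": 0}, {"dx": 0.4313, "dy": -0.5125, "yaw": 0.0722, "jaw": 0}, {"dx": 0.4313, "dy": -0.5125, "yaw": 0.0722, "jaw": 0}, {"dx": 0.4313, "dy": -0.5125, "yaw": 0.0722, "jaw": 0}, {"dx": 0.4313, "dy": -0.5125, "yaw": 0.0722, "jaw": 0}, {"dx": 0.4313, "dy": -0.5125, "yaw": 0.0722, "jaw": 0}, {"dx": 0.4313, "dy": -0.5125, "yaw": 0.0722, "jaw": 0}, {"dx": 0.4313, "dy": -0.5125, "yaw": 0.0722, "jaw": 0}, {"dx": 0.4313, "dy": -0.5125, "yaw": 0.0722, "jaw": 0}, {"dx": 0.4313, "dy": -0.5125, "yaw": 0.0722, "jaw": 0}, {"dx": 0.4313, "dy": -0.5125, "yaw": 0.0722, "jaw": 0}, {"dx": 0.4313, "dy": -0.5125, "yaw": 0.0722, "jaw": 0}, {"dx": 0.4313, "dy": -0.5125, "yaw": 0.0722, "jaw": 0}, {"dx": 0.4313, "dy": -0.5125, "yaw": 0.0722, "jaw": 0}]' | python3 drive.py 40
```

```text
t: 1.6
ee_pos: [404.7, -36.8, 208.0]
tool_rot: [[1.0, 0.014, -0.0], [0.014, -1.0, -0.0], [-0.0, 0.0, -1.0]]
ft_force: [-0.3, -0.4, -0.5]
width: -0.1
finger_force: 0.0
```

In the tool's units: 186 mm / 800 = 0.2325, 160 mm / 800 = 0.2.

```bash
echo '[{"dz": 0.05, "jaw": 0}, {"dz": 0.1, "jaw": 0}, {"dz": 0.15, "jaw": 0}, {"dz": 0.2, "jaw": 0}, {"dz": 0.2325, "jaw": 0}, {"dz": 0.2325, "jaw": 0}, {"dz": 0.2325, "jaw": 0}]' | python3 drive.py && echo '[{"dx": 0.0075, "jaw": 0}, {"dx": 0.015, "jaw": 0}, {"dx": 0.02, "jaw": 0}, {"dx": 0.025, "jaw": 0}, {"dx": 0.0288, "jaw": 0}, {"dx": 0.0325, "jaw": 0}, {"dx": 0.0363, "jaw": 0}, {"dx": 0.04, "jaw": 0}, {"dx": 0.04, "jaw": 0}]' | python3 drive.py; python3 - <<'E'
from bench import r
import cv2
s=r.snapshot("side");cv2.imwrite("pics/s1.png",cv2.resize(s["pixels"][130:290,180:400],None,fx=3,fy=3))
E
```

```text
t: 2.18
ee_pos: [403.4, -36.1, 21.2]
tool_rot: [[1.0, 0.014, -0.004], [0.014, -1.0, 0.001], [-0.004, -0.001, -1.0]]
ft_force: [0.2, 0.1, 1.0]
width: -0.1
finger_force: 0.0
t: 2.93
ee_pos: [437.5, -35.0, 22.2]
tool_rot: [[1.0, 0.016, 0.0], [0.016, -1.0, -0.0], [0.0, 0.0, -1.0]]
ft_force: [-0.2, 0.7, -0.0]
width: 0.1
finger_force: 0.0
```

View pics/s1.png

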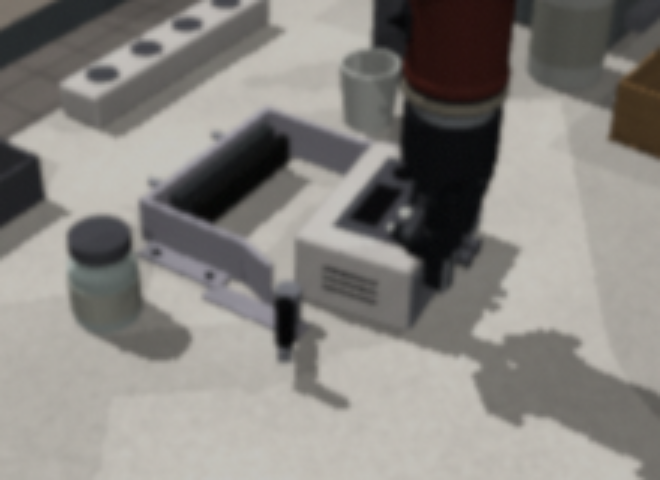

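The side crop shows the fingertip at (435,270), just behind the unit's left rear end and clear of the tails at (470,245). Starting the push on the left.

In the tool's units: 8 mm / 800 = 0.01, 7 mm / 800 = 0.0088.

```bash
echo '[{"dx": 0.0013, "jaw": 0}, {"dx": 0.0025, "jaw": 0}, {"dx": 0.0038, "jaw": 0}, {"dx": 0.005, "jaw": 0}, {"dx": 0.0063, "jaw": 0}, {"dx": 0.0075, "jaw": 0}, {"dx": 0.0088, "jaw": 0}, {"dx": 0.01, "jaw": 0}]' | python3 drive.py |sed -n '2p;4p'; echo '[{"dx": 0.0013, "jaw": 0}, {"dx": 0.0025, "jaw": 0}, {"dx": 0.0038, "jaw": 0}, {"dx": 0.005, "jaw": 0}, {"dx": 0.0063, "jaw": 0}, {"dx": 0.0075, "jaw": 0}, {"dx": 0.0088, "jaw": 0}, {"dx": 0.01, "jaw": 0}]' | python3 drive.py|sed -n '2p;4p'
cat > loc.py <<'E'
from bench import r
from h import *
s=r.snapshot("top");w=cloud(s)
M=top_rect(w,62,78,(265,355,140,245),5)
n,l,st,_=cv2.connectedComponentsWithStats(M);k=1+st[1:,4].argmax();M=(l==k)
p=w[M][:,:2].astype(np.float32);(c,sz,a)=cv2.minAreaRect(p)
if sz[0]>sz[1]: a-=90
print("unit",np.round(c,1),np.round(sz,1),"yaw",round(a,1),M.sum())
E
python3 loc.py
```

```text
ee_pos: [441.7, -34.1, 21.3]
ft_force: [-11.2, 2.0, 8.5]
ee_pos: [449.6, -33.3, 21.0]
ft_force: [-10.3, 5.1, 6.0]
unit [528.8 -91.9] [107.2 170.5] yaw 1.0 1664
```

```bash
cat > loc.py <<'E'
from bench import r
from h import *
s=r.snapshot("top");w=cloud(s)
def edge(I): # front edge, transitions from the far side toward the robot
    P=[]
    for u in range(285,337):
        c=np.where((w[140:245,u,2]>61)&(w[140:245,u,2]<79))[0]
        if len(c): P.append(ray(s,u,140+c.min()-.5,70)[:2])
    P=np.array(P)
    for _ in range(3):
        k=np.polyfit(P[:,1],P[:,0],1);e=np.abs(np.polyval(k,P[:,1])-P[:,0]);P=P[e<3]
    return k,len(P)
k,n=edge(0);yaw=-np.arctan(k[0])
# sides: use rows from just behind the front edge
L=[];R=[]
v0=140+np.where(w[140:245,310,2]>61)[0].min()
for v in range(v0+8,v0+22):
    c=np.where((w[v,262:356,2]>61)&(w[v,262:356,2]<79))[0]+262
    L.append(ray(s,c.min()-.5,v,70)[:2]);R.append(ray(s,c.max()+.5,v,70)[:2])
mid=(np.median(L,0)+np.median(R,0))/2
fx=np.polyval(k,mid[1]); wdt=np.median(L,0)[1]-np.median(R,0)[1]
n_=np.array([np.cos(yaw),np.sin(yaw)])
y0=mid[1]-np.tan(yaw)*(mid[0]-(fx-55*np.cos(yaw)))
o=np.array([fx-55*np.cos(yaw),y0])
d=o-[547,-87.];a=np.radians(1);dd=[np.cos(a)*d[0]+np.sin(a)*d[1],-np.sin(a)*d[0]+np.cos(a)*d[1]]
print("unit",o.round(1),"yaw",round(np.degrees(yaw),2),"n",n,"w",wdt.round(1),"dock xy",np.round(dd,1))
E
python3 loc.py; sed -i 's/^s=r.snapshot("top")/s=dict(np.load("top0.npz"))/;' loc.py; python3 loc.py; sed -i 's/^s=dict.*;w=/s=r.snapshot("top");w=/' loc.py
```

```text
unit [525.1 -91.2] yaw 5.03 n 52 w 169.5 dock xy [-21.9  -3.8]
unit [519.5 -88.8] yaw 8.64 n 52 w 170.8 dock xy [-27.5  -1.3]
```

In the tool's units: -26 mm / 800 = -0.0325, 14 mm / 800 = 0.0175.

```bash
echo '[{"dx": 0.0025, "dy": -0.0013, "jaw": 0}, {"dx": 0.005, "dy": -0.0025, "jaw": 0}, {"dx": 0.0075, "dy": -0.0031, "jaw": 0}, {"dx": 0.01, "dy": -0.0038, "jaw": 0}, {"dx": 0.0125, "dy": -0.005, "jaw": 0}, {"dx": 0.015, "dy": -0.0056, "jaw": 0}, {"dx": 0.0175, "dy": -0.0063, "jaw": 0}, {"dx": 0.0175, "dy": -0.0063, "jaw": 0}, {"dx": -0.0075, "dy": -0.0063, "jaw": 0}, {"dx": -0.0325, "dy": -0.0063, "jaw": 0}, {"dx": -0.0325, "dy": -0.0063, "jaw": 0}]' | python3 drive.py |sed -n '2p;4p'; python3 loc.py
```

```text
ee_pos: [423.5, -29.6, 21.0]
ft_force: [-0.2, 0.4, -0.3]
unit [533.1 -92.3] yaw -1.22 n 52 w 169.5 dock xy [-14.  -5.]
```

In the tool's units: 128 mm / 800 = 0.16, 124 mm / 800 = 0.155.

```bash
echo '[{"dy": 0.05, "jaw": 0}, {"dy": 0.1, "jaw": 0}, {"dy": 0.15, "jaw": 0}, {"dy": 0.16, "jaw": 0}, {"dx": 0.025, "dy": 0.16, "jaw": 0}, {"dx": 0.0425, "dy": 0.16, "jaw": 0}, {"dx": 0.045, "dy": 0.16, "jaw": 0}, {"dx": 0.0475, "dy": 0.1594, "jaw": 0}, {"dx": 0.05, "dy": 0.1588, "jaw": 0}, {"dx": 0.0525, "dy": 0.1581, "jaw": 0}, {"dx": 0.055, "dy": 0.1575, "jaw": 0}, {"dx": 0.0575, "dy": 0.1569, "jaw": 0}, {"dx": 0.06, "dy": 0.1563, "jaw": 0}, {"dx": 0.0625, "dy": 0.1556, "jaw": 0}, {"dx": 0.065, "dy": 0.155, "jaw": 0}, {"dx": 0.0675, "dy": 0.1544, "jaw": 0}, {"dx": 0.0675, "dy": 0.1544, "jaw": 0}]' | python3 drive.py |sed -n '2p;4p';echo '[{"dx": -0.025, "jaw": 0}, {"dx": -0.0563, "jaw": 0}, {"dx": -0.0563, "jaw": 0}]' | python3 drive.py|sed -n '2p;4p'; python3 loc.py
```

```text
ee_pos: [481.4, -152.7, 21.6]
ft_force: [-3.2, -3.8, 0.9]
ee_pos: [433.4, -151.6, 20.5]
ft_force: [-0.4, 0.1, -0.0]
unit [546.2 -85.2] yaw 4.17 n 52 w 169.8 dock xy [-0.8  1.8]
```

In the tool's units: -132 mm / 800 = -0.165, -127 mm / 800 = -0.1588.

```bash
echo '[{"dy": -0.05, "jaw": 0}, {"dy": -0.1, "jaw": 0}, {"dy": -0.15, "jaw": 0}, {"dy": -0.1575, "jaw": 0}, {"dx": 0.025, "dy": -0.1575, "jaw": 0}, {"dx": 0.0475, "dy": -0.1575, "jaw": 0}, {"dx": 0.0513, "dy": -0.1575, "jaw": 0}, {"dx": 0.0538, "dy": -0.1588, "jaw": 0}, {"dx": 0.0563, "dy": -0.1594, "jaw": 0}, {"dx": 0.0588, "dy": -0.16, "jaw": 0}, {"dx": 0.0613, "dy": -0.1613, "jaw": 0}, {"dx": 0.0638, "dy": -0.1625, "jaw": 0}, {"dx": 0.0663, "dy": -0.1631, "jaw": 0}, {"dx": 0.0688, "dy": -0.1638, "jaw": 0}, {"dx": 0.0713, "dy": -0.165, "jaw": 0}, {"dx": 0.0713, "dy": -0.165, "jaw": 0}]' | python3 drive.py |sed -n '2p;4p';echo '[{"dx": -0.025, "jaw": 0}, {"dx": -0.0563, "jaw": 0}, {"dx": -0.0563, "jaw": 0}]' | python3 drive.py|sed -n '2p;4p'; python3 loc.py
```

```text
ee_pos: [490.1, -20.4, 21.4]
ft_force: [-7.5, 1.0, 4.9]
ee_pos: [442.5, -20.9, 20.3]
ft_force: [-1.2, -0.1, -0.6]
unit [555.8 -85.8] yaw -3.5 n 51 w 169.9 dock xy [8.8 1. ]
```

```bash
echo '[{"dy": 0.05, "jaw": 0}, {"dy": 0.1, "jaw": 0}, {"dy": 0.15, "jaw": 0}, {"dy": 0.1575, "jaw": 0}, {"dx": 0.025, "dy": 0.1575, "jaw": 0}, {"dx": 0.045, "dy": 0.1575, "jaw": 0}, {"dx": 0.0488, "dy": 0.1575, "jaw": 0}, {"dx": 0.0513, "dy": 0.1581, "jaw": 0}, {"dx": 0.0538, "dy": 0.1588, "jaw": 0}, {"dx": 0.0563, "dy": 0.1594, "jaw": 0}, {"dx": 0.0588, "dy": 0.16, "jaw": 0}, {"dx": 0.0613, "dy": 0.1606, "jaw": 0}, {"dx": 0.0638, "dy": 0.1613, "jaw": 0}, {"dx": 0.0663, "dy": 0.1619, "jaw": 0}, {"dx": 0.0688, "dy": 0.1625, "jaw": 0}, {"dx": 0.0713, "dy": 0.1631, "jaw": 0}, {"dx": 0.0738, "dy": 0.1638, "jaw": 0}, {"dx": 0.0738, "dy": 0.1638, "jaw": 0}]' | python3 drive.py |sed -n '2p;4p';echo '[{"dx": -0.025, "jaw": 0}, {"dx": -0.0563, "jaw": 0}, {"dx": -0.0563, "jaw": 0}]' | python3 drive.py|sed -n '2p;4p'; python3 loc.py
```

```text
ee_pos: [505.6, -152.1, 21.7]
ft_force: [-12.8, -5.9, 7.7]
ee_pos: [459.4, -150.6, 20.6]
ft_force: [0.2, 1.0, -0.7]
unit [568.9 -82.3] yaw 5.02 n 52 w 170.0 dock xy [22.   4.4]
```

In the tool's units: -127 mm / 800 = -0.1588, -126 mm / 800 = -0.1575.

```bash
echo '[{"dy": -0.05, "jaw": 0}, {"dy": -0.1, "jaw": 0}, {"dy": -0.15, "jaw": 0}, {"dy": -0.1588, "jaw": 0}, {"dx": 0.025, "dy": -0.1588, "jaw": 0}, {"dx": 0.0425, "dy": -0.1588, "jaw": 0}, {"dx": 0.0463, "dy": -0.1588, "jaw": 0}, {"dx": 0.0488, "dy": -0.1588, "jaw": 0}, {"dx": 0.0513, "dy": -0.1588, "jaw": 0}, {"dx": 0.0538, "dy": -0.1581, "jaw": 0}, {"dx": 0.0563, "dy": -0.1581, "jaw": 0}, {"dx": 0.0588, "dy": -0.1575, "jaw": 0}, {"dx": 0.0613, "dy": -0.1575, "jaw": 0}, {"dx": 0.0638, "dy": -0.1575, "jaw": 0}, {"dx": 0.0663, "dy": -0.1575, "jaw": 0}, {"dx": 0.0663, "dy": -0.1575, "jaw": 0}]' | python3 drive.py |sed -n '2p;4p';echo '[{"dx": -0.025, "jaw": 0}, {"dx": -0.0563, "jaw": 0}, {"dx": -0.0563, "jaw": 0}]' | python3 drive.py|sed -n '2p;4p'; python3 loc.py
```

```text
ee_pos: [512.6, -24.6, 21.1]
ft_force: [-5.3, 4.4, 1.2]
ee_pos: [465.0, -25.7, 20.4]
ft_force: [0.1, 1.1, 0.0]
unit [580.6 -88.1] yaw -1.16 n 52 w 168.8 dock xy [33.6 -1.7]
```

In the tool's units: 130 mm / 800 = 0.1625, 126 mm / 800 = 0.1575.

```bash
echo '[{"dy": 0.05, "jaw": 0}, {"dy": 0.1, "jaw": 0}, {"dy": 0.15, "jaw": 0}, {"dy": 0.1575, "jaw": 0}, {"dx": 0.025, "dy": 0.1575, "jaw": 0}, {"dx": 0.05, "dy": 0.1575, "jaw": 0}, {"dx": 0.0538, "dy": 0.1575, "jaw": 0}, {"dx": 0.0563, "dy": 0.1581, "jaw": 0}, {"dx": 0.0588, "dy": 0.1588, "jaw": 0}, {"dx": 0.0613, "dy": 0.1594, "jaw": 0}, {"dx": 0.0638, "dy": 0.16, "jaw": 0}, {"dx": 0.0663, "dy": 0.1606, "jaw": 0}, {"dx": 0.0688, "dy": 0.1613, "jaw": 0}, {"dx": 0.0713, "dy": 0.1619, "jaw": 0}, {"dx": 0.0738, "dy": 0.1625, "jaw": 0}, {"dx": 0.0738, "dy": 0.1625, "jaw": 0}]' | python3 drive.py |sed -n '2p;4p';echo '[{"dx": -0.025, "jaw": 0}, {"dx": -0.0525, "jaw": 0}, {"dx": -0.0525, "jaw": 0}]' | python3 drive.py|sed -n '2p;4p'; python3 loc.py
```

```text
ee_pos: [528.7, -154.9, 21.6]
ft_force: [-6.0, -2.8, 3.0]
ee_pos: [484.6, -154.3, 20.7]
ft_force: [-0.4, 0.1, -0.8]
unit [591.  -84.9] yaw 6.23 n 52 w 170.2 dock xy [44.1  1.3]
```

In the tool's units: -131 mm / 800 = -0.1638, -128 mm / 800 = -0.16.

```bash
echo '[{"dx": -0.005, "dy": -0.05, "jaw": 0}, {"dx": -0.005, "dy": -0.1, "jaw": 0}, {"dx": -0.005, "dy": -0.15, "jaw": 0}, {"dy": -0.1588, "jaw": 0}, {"dx": 0.025, "dy": -0.1588, "jaw": 0}, {"dx": 0.0375, "dy": -0.1588, "jaw": 0}, {"dx": 0.0413, "dy": -0.1588, "jaw": 0}, {"dx": 0.0438, "dy": -0.1594, "jaw": 0}, {"dx": 0.0463, "dy": -0.16, "jaw": 0}, {"dx": 0.0488, "dy": -0.1606, "jaw": 0}, {"dx": 0.0513, "dy": -0.1613, "jaw": 0}, {"dx": 0.0538, "dy": -0.1619, "jaw": 0}, {"dx": 0.0563, "dy": -0.1625, "jaw": 0}, {"dx": 0.0588, "dy": -0.1631, "jaw": 0}, {"dx": 0.0613, "dy": -0.1638, "jaw": 0}, {"dx": 0.0613, "dy": -0.1638, "jaw": 0}]' | python3 drive.py |sed -n '2p;4p';echo '[{"dx": -0.025, "jaw": 0}, {"dx": -0.0525, "jaw": 0}, {"dx": -0.0525, "jaw": 0}]' | python3 drive.py|sed -n '2p;4p'; python3 loc.py
```

```text
ee_pos: [533.8, -23.4, 21.5]
ft_force: [-7.2, 3.6, 5.3]
ee_pos: [490.1, -24.4, 20.8]
ft_force: [-0.4, -0.2, -0.2]
unit [601.5 -88.7] yaw -0.64 n 51 w 170.4 dock xy [54.4 -2.6]
```

In the tool's units: 130 mm / 800 = 0.1625, 129.5 mm / 800 = 0.1619.

```bash
echo '[{"dy": 0.05, "jaw": 0}, {"dy": 0.1, "jaw": 0}, {"dy": 0.15, "jaw": 0}, {"dy": 0.16, "jaw": 0}, {"dx": 0.025, "dy": 0.16, "jaw": 0}, {"dx": 0.045, "dy": 0.16, "jaw": 0}, {"dx": 0.0488, "dy": 0.16, "jaw": 0}, {"dx": 0.0513, "dy": 0.16, "jaw": 0}, {"dx": 0.0538, "dy": 0.16, "jaw": 0}, {"dx": 0.0563, "dy": 0.1606, "jaw": 0}, {"dx": 0.0588, "dy": 0.1613, "jaw": 0}, {"dx": 0.0613, "dy": 0.1613, "jaw": 0}, {"dx": 0.0638, "dy": 0.1619, "jaw": 0}, {"dx": 0.0663, "dy": 0.1625, "jaw": 0}, {"dx": 0.0663, "dy": 0.1625, "jaw": 0}]' | python3 drive.py |sed -n '2p;4p';echo '[{"dx": -0.025, "jaw": 0}, {"dx": -0.05, "jaw": 0}, {"dx": -0.05, "jaw": 0}]' | python3 drive.py|sed -n '2p;4p'; python3 loc.py
```

```text
ee_pos: [547.2, -153.8, 21.8]
ft_force: [-7.8, -3.5, 3.3]
ee_pos: [505.5, -153.1, 21.0]
ft_force: [0.4, 0.5, 0.3]
unit [610.7 -83.4] yaw 4.5 n 52 w 163.6 dock xy [63.8  2.4]
```

In the tool's units: -131.5 mm / 800 = -0.1644, -131 mm / 800 = -0.1638.

```bash
echo '[{"dx": -0.0025, "dy": -0.05, "jaw": 0}, {"dx": -0.0025, "dy": -0.1, "jaw": 0}, {"dx": -0.0025, "dy": -0.15, "jaw": 0}, {"dy": -0.1613, "jaw": 0}, {"dx": 0.025, "dy": -0.1613, "jaw": 0}, {"dx": 0.0388, "dy": -0.1613, "jaw": 0}, {"dx": 0.0425, "dy": -0.1613, "jaw": 0}, {"dx": 0.045, "dy": -0.1619, "jaw": 0}, {"dx": 0.0475, "dy": -0.1625, "jaw": 0}, {"dx": 0.05, "dy": -0.1631, "jaw": 0}, {"dx": 0.0525, "dy": -0.1638, "jaw": 0}, {"dx": 0.055, "dy": -0.1644, "jaw": 0}, {"dx": 0.055, "dy": -0.1644, "jaw": 0}]' | python3 drive.py |sed -n '2p;4p';echo '[{"dx": -0.025, "jaw": 0}, {"dx": -0.05, "jaw": 0}, {"dx": -0.05, "jaw": 0}]' | python3 drive.py|sed -n '2p;4p'; python3 loc.py
```

```text
ee_pos: [548.9, -21.5, 21.6]
ft_force: [-7.1, 2.9, 6.0]
ee_pos: [507.5, -22.6, 21.0]
ft_force: [0.0, 0.1, -0.4]
unit [617.7 -87.1] yaw -0.05 n 52 w 167.9 dock xy [70.7 -1.4]
```

In the tool's units: 128 mm / 800 = 0.16, 120 mm / 800 = 0.15.

```bash
g(){ grep -E 'ee_pos|ft_force'|tr '\n' ' ';echo; }; echo '[{"dy": 0.05, "jaw": 0}, {"dy": 0.1, "jaw": 0}, {"dy": 0.15, "jaw": 0}, {"dy": 0.16, "jaw": 0}, {"dx": 0.025, "dy": 0.16, "jaw": 0}, {"dx": 0.0463, "dy": 0.16, "jaw": 0}, {"dx": 0.0488, "dy": 0.16, "jaw": 0}, {"dx": 0.0513, "dy": 0.16, "jaw": 0}, {"dx": 0.0525, "dy": 0.16, "jaw": 0}]' | python3 drive.py|g; echo '[{"dx": 0.0013, "jaw": 0}, {"dx": 0.0025, "jaw": 0}]' | python3 drive.py|g;echo '[{"dx": 0.0013, "jaw": 0}, {"dx": 0.0025, "jaw": 0}]' | python3 drive.py|g;echo '[{"dx": 0.0013, "jaw": 0}, {"dx": 0.0025, "jaw": 0}]' | python3 drive.py|g; python3 loc.py
```

```text
ee_pos: [554.5, -150.1, 21.8] ft_force: [-3.6, -2.8, 2.2] 
ee_pos: [554.4, -150.0, 21.8] ft_force: [-10.9, -2.2, 8.2] 
ee_pos: [555.1, -150.2, 21.9] ft_force: [-12.8, -4.0, 8.5] 
ee_pos: [557.0, -150.4, 21.8] ft_force: [-13.7, -3.9, 9.2] 
unit [621.7 -61.4] yaw 2.11 n 44 w 121.0 dock xy [75.2 24.3]
```

In the tool's units: -42 mm / 800 = -0.0525, -20 mm / 800 = -0.025.

```bash
g(){ grep -E 'ee_pos|ft_force'|tr '\n' ' ';echo; }; echo '[{"dx": -0.025, "jaw": 0}, {"dx": -0.0525, "jaw": 0}, {"dx": -0.0525, "jaw": 0}]' | python3 drive.py|g; python3 loc.py
```

```text
ee_pos: [514.7, -149.4, 20.9] ft_force: [0.6, 0.9, -1.0] 
unit [623.1 -84.8] yaw 2.64 n 52 w 167.8 dock xy [76.2  0.9]
```

In the tool's units: -127 mm / 800 = -0.1588, -120 mm / 800 = -0.15.

```bash
g(){ grep -E 'ee_pos|ft_force'|tr '\n' ' ';echo; }; echo '[{"dy": -0.05, "jaw": 0}, {"dy": -0.1, "jaw": 0}, {"dy": -0.15, "jaw": 0}, {"dy": -0.1588, "jaw": 0}, {"dx": 0.025, "dy": -0.1588, "jaw": 0}, {"dx": 0.045, "dy": -0.1588, "jaw": 0}, {"dx": 0.0475, "dy": -0.1588, "jaw": 0}, {"dx": 0.0488, "dy": -0.1588, "jaw": 0}, {"dx": 0.05, "dy": -0.1588, "jaw": 0}]' | python3 drive.py|g; echo '[{"dx": 0.0013, "jaw": 0}, {"dx": 0.0025, "jaw": 0}]' | python3 drive.py|g;echo '[{"dx": 0.0013, "jaw": 0}, {"dx": 0.0025, "jaw": 0}]' | python3 drive.py|g;echo '[{"dx": 0.0013, "jaw": 0}, {"dx": 0.0025, "jaw": 0}]' | python3 drive.py|g;
```

```text
ee_pos: [556.3, -23.0, 21.8] ft_force: [-4.8, 0.5, 4.0] 
ee_pos: [556.2, -22.9, 21.8] ft_force: [-13.3, 2.2, 10.0] 
ee_pos: [556.1, -22.9, 21.8] ft_force: [-21.3, 0.3, 17.5] 
ee_pos: [556.0, -22.9, 21.8] ft_force: [-29.2, 0.4, 25.2]
```

In the tool's units: -44 mm / 800 = -0.055, -20 mm / 800 = -0.025.

```bash
g(){ grep -E 'ee_pos|ft_force'|tr '\n' ' ';echo; }; echo '[{"dx": -0.005, "jaw": 0}, {"dx": -0.005, "jaw": 0}, {"dx": -0.025, "jaw": 0}, {"dx": -0.055, "jaw": 0}, {"dx": -0.055, "jaw": 0}]' | python3 drive.py|g; python3 loc.py; python3 - <<'E'
from bench import r
import cv2,numpy as np
s=r.snapshot("top");np.savez("t2.npz",**s);cv2.imwrite("pics/t2.png",cv2.resize(s["pixels"][130:250,225:365],None,fx=5,fy=5,interpolation=cv2.INTER_CUBIC))
E
```

```text
ee_pos: [514.5, -23.7, 20.8] ft_force: [0.2, 0.0, -1.6] 
unit [625.3 -87.3] yaw 1.26 n 52 w 168.0 dock xy [78.3 -1.7]
```

View pics/t2.png

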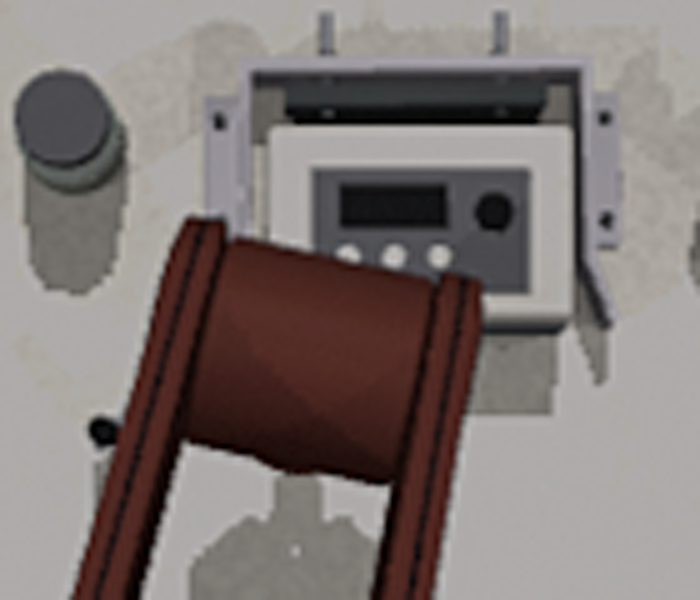

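The view shows the unit inside the dock, nearly parallel, front edge at row 127 against the bar. The left side reached its hard end. Now I press the right side home.

In the tool's units: 128 mm / 800 = 0.16, 120 mm / 800 = 0.15.

```bash
g(){ grep -E 'ee_pos|ft_force'|tr '\n' ' ';echo; }; echo '[{"dy": 0.05, "jaw": 0}, {"dy": 0.1, "jaw": 0}, {"dy": 0.15, "jaw": 0}, {"dy": 0.16, "jaw": 0}, {"dx": 0.025, "dy": 0.16, "jaw": 0}, {"dx": 0.045, "dy": 0.16, "jaw": 0}, {"dx": 0.0475, "dy": 0.16, "jaw": 0}, {"dx": 0.0488, "dy": 0.16, "jaw": 0}, {"dx": 0.0488, "dy": 0.16, "jaw": 0}]' | python3 drive.py|g; echo '[{"dx": 0.0013, "jaw": 0}, {"dx": 0.0025, "jaw": 0}]' | python3 drive.py|g;echo '[{"dx": 0.0006, "jaw": 0}, {"dx": 0.0013, "jaw": 0}]' | python3 drive.py|g;echo '[{"dx": 0.0006, "jaw": 0}, {"dx": 0.0013, "jaw": 0}]' | python3 drive.py|g;
```

```text
ee_pos: [560.2, -151.2, 22.0] ft_force: [-1.1, -0.5, -0.1] 
ee_pos: [560.2, -151.0, 21.9] ft_force: [-10.1, -3.1, 7.1] 
ee_pos: [560.1, -151.0, 22.0] ft_force: [-13.4, -2.5, 8.9] 
ee_pos: [560.1, -151.0, 22.0] ft_force: [-17.7, -1.9, 12.1]
```

In the tool's units: 1.5 mm / 800 = 0.0019, 1 mm / 800 = 0.0013.

```bash
g(){ grep -E 'ee_pos|ft_force'|tr '\n' ' ';echo; }; echo '[{"dx": 0.0006, "jaw": 0}, {"dx": 0.0013, "jaw": 0}, {"dx": 0.0019, "jaw": 0}, {"dx": 0.0019, "jaw": 0}]' | python3 drive.py|g; echo '[{"dx": -0.005, "jaw": 0}, {"dx": -0.025, "jaw": 0}, {"dx": -0.0588, "jaw": 0}, {"dx": -0.0588, "jaw": 0}]' | python3 drive.py|g; python3 loc.py
echo '[{"dy": -0.05, "jaw": 0}, {"dy": -0.1, "jaw": 0}, {"dy": -0.15, "jaw": 0}, {"dy": -0.16, "jaw": 0}, {"dx": 0.025, "dy": -0.16, "jaw": 0}, {"dx": 0.0425, "dy": -0.16, "jaw": 0}, {"dx": 0.0463, "dy": -0.16, "jaw": 0}, {"dx": 0.0488, "dy": -0.16, "jaw": 0}, {"dx": 0.05, "dy": -0.16, "jaw": 0}]' | python3 drive.py|g; echo '[{"dx": 0.0013, "jaw": 0}, {"dx": 0.0025, "jaw": 0}]' | python3 drive.py|g;echo '[{"dx": 0.0013, "jaw": 0}, {"dx": 0.0013, "jaw": 0}]' | python3 drive.py|g
```

```text
ee_pos: [560.0, -151.0, 22.0] ft_force: [-22.0, -2.4, 16.4] 
ee_pos: [513.9, -150.2, 20.7] ft_force: [-0.1, 1.0, 0.6] 
unit [626.8 -87.6] yaw 2.9 n 52 w 167.9 dock xy [79.7 -2. ]
ee_pos: [556.2, -23.2, 22.0] ft_force: [-1.6, 0.7, 0.2] 
ee_pos: [556.2, -23.2, 21.7] ft_force: [-10.1, 0.4, 8.7] 
ee_pos: [556.1, -23.2, 21.7] ft_force: [-10.1, -0.8, 9.3]
```

In the tool's units: -126 mm / 800 = -0.1575, -115 mm / 800 = -0.1438.

```bash
echo '[{"dx": -0.0125, "jaw": 0}, {"dx": -0.0438, "jaw": 0}, {"dx": -0.0688, "jaw": 0}, {"dx": -0.0688, "dz": -0.05, "jaw": 0}, {"dx": -0.0688, "dz": -0.1, "jaw": 0}, {"dx": -0.0688, "dz": -0.1188, "jaw": 0}, {"dx": -0.0625, "dy": -0.05, "dz": -0.1188, "jaw": 0}, {"dx": -0.05, "dy": -0.1, "dz": -0.1188, "jaw": 0}, {"dx": -0.0375, "dy": -0.1438, "dz": -0.1188, "jaw": 0}, {"dx": -0.0263, "dy": -0.1575, "dz": -0.1188, "jaw": 0}, {"dx": -0.0263, "dy": -0.1575, "dz": -0.075, "jaw": 0}, {"dx": -0.0263, "dy": -0.1575, "dz": -0.0263, "jaw": 0}, {"dx": -0.0263, "dy": -0.1575, "dz": -0.0263, "jaw": 0}, {"dx": -0.0263, "dy": -0.1575, "dz": -0.0263, "jaw": 0}]' | python3 drive.py; python3 - <<'E'
from bench import r
from h import *
s=r.snapshot("top");w=cloud(s)
M=top_rect(w,69,85,(238,252,208,222),1);print("pin",M.sum(), np.median(w[M>0],axis=0) if M.any() else 0)
s=r.snapshot("side");cv2.imwrite("pics/s2.png",cv2.resize(s["pixels"][120:290,170:400],None,fx=3,fy=3))
E
```

```text
t: 25.95
ee_pos: [533.4, 102.3, 40.8]
tool_rot: [[1.0, 0.016, -0.006], [0.016, -1.0, -0.0], [-0.006, 0.0, -1.0]]
ft_force: [1.0, 0.7, 1.2]
width: -0.0
finger_force: 0.0
pin 0 0
```

View pics/s2.png

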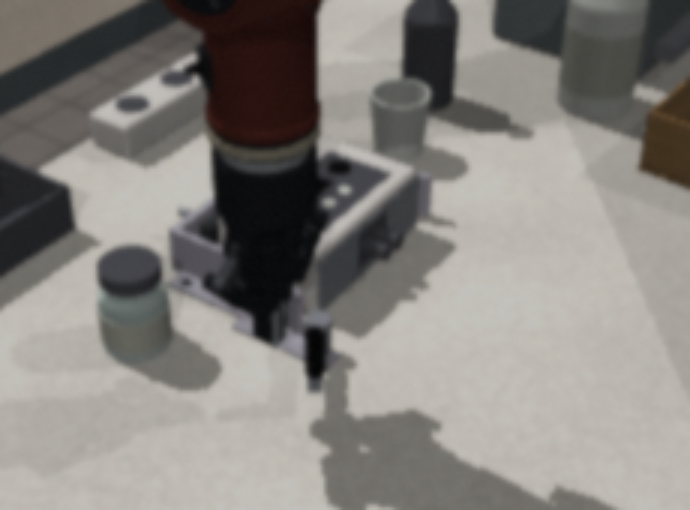

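The side crop shows the shut fingertips at (268,325), on the far side of the black pin at (316,345), clear of the jar. Sweeping along the arc.

In the tool's units: 71 mm / 800 = 0.0888, 62 mm / 800 = 0.0775.

```bash
g(){ grep -E '^t|ee_pos|ft_force'|tr '\n' ' ';echo; }; echo '[{"dx": -0.01, "dy": 0.0063, "jaw": 0}, {"dx": -0.02, "dy": 0.01, "jaw": 0}, {"dx": -0.03, "dy": 0.0138, "jaw": 0}, {"dx": -0.0388, "dy": 0.02, "jaw": 0}, {"dx": -0.0475, "dy": 0.0275, "jaw": 0}, {"dx": -0.055, "dy": 0.0363, "jaw": 0}, {"dx": -0.0613, "dy": 0.045, "jaw": 0}, {"dx": -0.0663, "dy": 0.055, "jaw": 0}, {"dx": -0.07, "dy": 0.0663, "jaw": 0}, {"dx": -0.0725, "dy": 0.0775, "jaw": 0}, {"dx": -0.0738, "dy": 0.0888, "jaw": 0}, {"dx": -0.0738, "dy": 0.0888, "jaw": 0}]' | python3 drive.py|g;  echo '[{"dx": 0.0013, "dy": 0.0113, "jaw": 0}, {"dx": 0.0025, "dy": 0.0225, "jaw": 0}, {"dx": 0.0063, "dy": 0.0325, "jaw": 0}, {"dx": 0.0113, "dy": 0.0425, "jaw": 0}, {"dx": 0.0175, "dy": 0.0525, "jaw": 0}, {"dx": 0.0238, "dy": 0.0613, "jaw": 0}, {"dx": 0.0325, "dy": 0.0688, "jaw": 0}, {"dx": 0.0413, "dy": 0.075, "jaw": 0}, {"dx": 0.0413, "dy": 0.075, "jaw": 0}]' | python3 drive.py|g; python3 - <<'E'
from bench import r
import cv2
s=r.snapshot("side");cv2.imwrite("pics/s3.png",cv2.resize(s["pixels"][120:290,170:400],None,fx=3,fy=3))
E
```

```text
t: 27.05 ee_pos: [477.6, 29.0, 42.7] tool_rot: [[1.0, 0.015, -0.002], [0.015, -1.0, -0.0], [-0.002, 0.0, -1.0]] ft_force: [1.4, -0.1, 0.8] 
t: 27.8 ee_pos: [513.7, -30.4, 43.1] tool_rot: [[1.0, 0.015, 0.001], [0.015, -1.0, -0.001], [0.001, 0.001, -1.0]] ft_force: [-0.4, -0.4, 0.3]
```

View pics/s3.png

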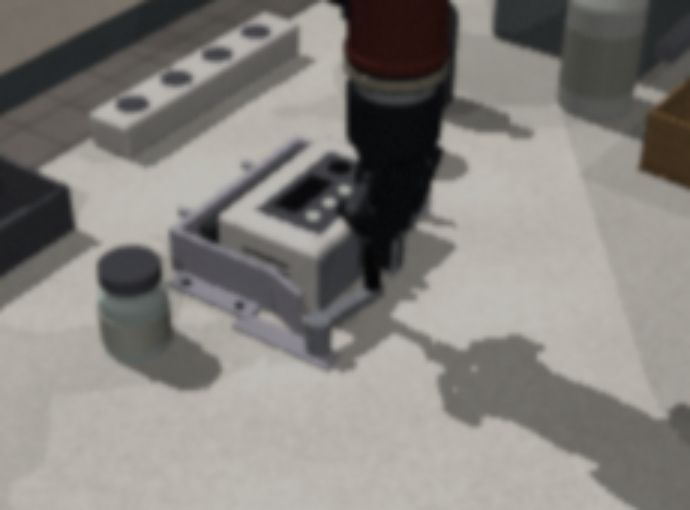

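The latch arm runs from its hinge at (318,335) to the pin at (375,270), nearly closed, with the finger behind it. Now I push it in until the stop can be felt.

In the tool's units: 9 mm / 800 = 0.0113, 6 mm / 800 = 0.0075.

```bash
g(){ grep -E '^t:|ee_pos|ft_force'|tr '\n' ' ';echo; }; echo '[{"dx": 0.0038, "dy": 0.0013, "jaw": 0}, {"dx": 0.0075, "dy": 0.0025, "jaw": 0}, {"dx": 0.0113, "dy": 0.0038, "jaw": 0}, {"dx": 0.0113, "dy": 0.0038, "jaw": 0}]' | python3 drive.py|g; echo '[{"dx": 0.0025, "jaw": 0}, {"dx": 0.005, "jaw": 0}, {"dx": 0.005, "jaw": 0}]' | python3 drive.py|g;echo '[{"dx": 0.0013, "jaw": 0}, {"dx": 0.0025, "jaw": 0}, {"dx": 0.0025, "jaw": 0}]' | python3 drive.py|g;echo '[{"dx": 0.0013, "jaw": 0}, {"dx": 0.0025, "jaw": 0}, {"dx": 0.0025, "jaw": 0}]' | python3 drive.py|g
```

```text
t: 28.18 ee_pos: [521.8, -31.6, 43.1] ft_force: [-0.4, -0.1, -0.2] 
t: 28.43 ee_pos: [525.7, -31.7, 43.2] ft_force: [-0.1, -0.6, 0.3] 
t: 28.68 ee_pos: [526.4, -31.7, 43.0] ft_force: [-6.1, -1.3, 3.6] 
t: 28.93 ee_pos: [526.6, -31.7, 42.9] ft_force: [-13.0, -3.2, 9.8]
```

In the tool's units: 320 mm / 800 = 0.4, 280 mm / 800 = 0.35.

```bash
echo '[{"dx": -0.0063, "jaw": 0}, {"dx": -0.0313, "jaw": 0}, {"dx": -0.0625, "jaw": 0}, {"dx": -0.0625, "dz": -0.05, "jaw": 0}, {"dx": -0.0625, "dz": -0.1, "jaw": 0}, {"dx": -0.1, "dy": 0.05, "dz": -0.15, "jaw": 0}, {"dx": -0.1375, "dy": 0.1, "dz": -0.175, "jaw": 0}, {"dx": -0.1375, "dy": 0.15, "dz": -0.1875, "jaw": 0}, {"dx": -0.1375, "dy": 0.2, "dz": -0.1875, "jaw": 0}, {"dx": -0.1375, "dy": 0.25, "dz": -0.1875, "jaw": 0}, {"dx": -0.1375, "dy": 0.3, "dz": -0.1875, "jaw": 0}, {"dx": -0.1375, "dy": 0.35, "dz": -0.1875, "jaw": 0}, {"dx": -0.1375, "dy": 0.4, "dz": -0.1875, "jaw": 0}, {"dx": -0.1375, "dy": 0.4, "dz": -0.1875, "jaw": 0}, {"dx": -0.1375, "dy": 0.4, "dz": -0.1875, "jaw": 0}]' | python3 drive.py; python3 loc.py; python3 - <<'E'
from bench import r
from h import *
s=r.snapshot("top");w=cloud(s)
M=top_rect(w,69,85,(255,300,195,235),1);print("pin",M.sum(), np.median(w[M>0],axis=0) if M.any() else 0)
a=cv2.resize(s["pixels"][130:250,225:365],None,fx=4,fy=4,interpolation=cv2.INTER_CUBIC)
b=cv2.resize(r.snapshot("side")["pixels"][100:310,60:440],(800-560,133))
cv2.imwrite("pics/f.png",np.hstack([a,np.vstack([b,np.zeros((480-133,240,3),np.uint8)])]))
E
```

```text
t: 30.18
ee_pos: [424.4, -357.7, 193.3]
tool_rot: [[1.0, 0.012, 0.002], [0.012, -1.0, -0.002], [0.002, 0.002, -1.0]]
ft_force: [-0.3, 1.1, -0.8]
width: -0.3
finger_force: 0.0
unit [626.8 -87.7] yaw 2.87 n 52 w 168.0 dock xy [79.8 -2.1]
pin 24 [546.68900233 -36.2377486   76.80736135]
```

View pics/f.png

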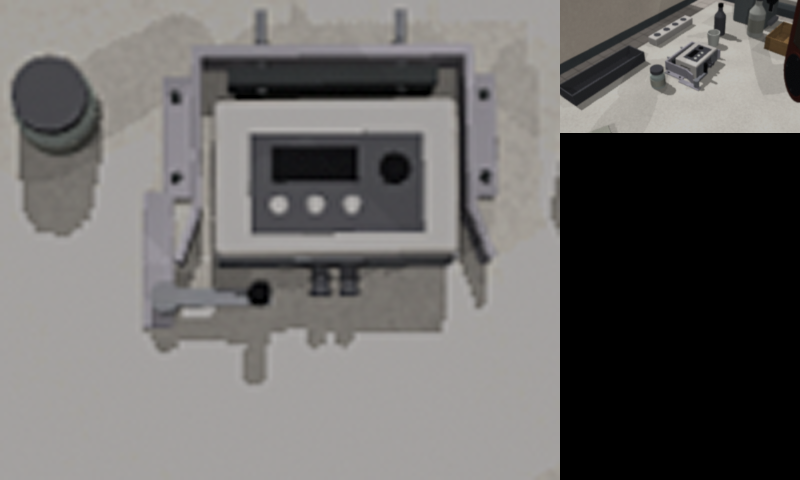

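The view shows the unit square in the dock and the latch arm closed behind it, from (165,297) to (258,293). The pin is where it should be when closed, and the tails are clear.

```bash
python3 -c "
from bench import r
print(r.close_job())"
```

```text
the job is handed in; nothing more can be done
None
```

I handed the job in after about 30 s of robot time; no verdict came back. The unit was walked home square against the end stop, with both ends firm under 22–29 N sideways push (38 N total at peak), then the latch was swung until I felt its stop; the tails and the other things were kept clear of.

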